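# Hang the loaded weighing pan on the spring scale

## Robot

A 6-joint arm with a two-finger parallel gripper is mounted at the origin on the work surface. World frame = base frame: x ahead of the robot, y to its left, z up, the work surface at z = 0. Lengths are in m, angles in rad, forces in N, time in s.
With the tool pointing down it reaches from about 0.4 to 0.825 m from the base axis. Payload 7 kg.
Tool frame: the origin (TCP) lies midway between the tips of the shut fingers; the grasp point (between the pads) lies arm.hold_point_z behind it (arm.hold_point_z is the distance from the TCP to the grasp point, in m); z points along the fingers, y is the line along which they close (so a half turn about z gives the same grasp; the last joint's range is limited). The gripper opens to 88 mm and grips with 3 to 60 N. Pads are 19 mm wide; open, the fingers measure 130 mm over their backs; the gripper's body (78 mm by 193 mm) begins 47 mm behind the grasp point.
Start: joints at [1.426, 0.359, 0.012, 0, -1.224, -0.288], TCP at [0.283, 0.613, 0.227] pointing down, gripper open.
Joint ranges: [-3.07, 3.07], [-1.43, 2.12], [-1.02, 1.25], [-3.03, 1.67], [-3.05, -0], [-3.03, 3.03]. Speed limits (rad/s): [2.39, 2.39, 3.01, 3.14, 3.14, 3.14].

## Interface

Orientations are given as [roll, pitch, yaw] about the fixed x, y, z axes, in that order (R = Rz(yaw) Ry(pitch) Rx(roll)).
In Python, from station import arm gives the robot as it stands.
- The arm moves only by the shell command python3 -m crank 'ROWS' [OPENING] [FORCE]. ROWS is JSON, a list that holds one entry, the list of rows, each a list of 4 numbers: the shift along the tool's x, y, z in units of 25 mm (1.0 is 25 mm), then the turn about the tool's z in units of 5 degrees (1.0 is 5 degrees). A call has 1 to 12 rows; each row is the pose to reach, as a shift and turn from the pose commanded when the call began, along the tool's axes at that moment; what a row does not reach only later rows make up. A row lasts 1/8 s, in which the tool goes at most 62.5 mm and 10.7 degrees, less where a joint would pass 70% of its speed; a pose out of reach is approached as far as the arm can. A call with a gripper value outside its range is refused whole. OPENING is the closure, from 0 (fully open) to 1 (shut), set as the call begins (- or left out, the last holds). The fingers move at their own pace and stop on an object; FORCE is the grip in N (left out, the last holds). Time passes only in rows, so rows that repeat a pose let the fingers close. It gives the time, the measured TCP pose, the force, the opening and the grip force at its end, in the units of the state.
- arm.get_state(): the state, without advancing time (a new reading comes with each control period).
- arm.grab_frame(name): name is "scene" or "top" or "wrist"; returns (picture, depth): 420x560x3 uint8, red, green, blue; 420x560 float32, m along the optical axis (not along the pixel's ray), 0 where there is no reading.
- arm.get_calibration(name): a dict with "mtx" (3x3 intrinsics, pixels), "R" (3x3) and "t" (3): a world point X has camera coordinates R X + t; the wrist camera has in their place "mount" (4x4, takes a point from camera to tool coordinates, whose origin is the TCP and whose axes are the flange's). Camera axes: x right, y down, z forward; pixel columns grow to the right and rows downward; lengths in m; the calibration is good to about 2 mm. The wrist camera is an equidistant fisheye: a pixel r from the principal point sees the ray r / f radians off the axis. A picture is of the moment at which its call begins: read the wrist's pose just before it. get_calibration takes no time and is no camera call.
- arm.job_done(): hands the job in; it is judged then, once.
Trained networks look in the newest picture that a camera, given by its name, has taken for a name from the list of things; names that differ only in an ending like _2 or _b are one class to them, and where a whole thing is asked for, a point or a joint stands for the part that bears it (a point fixed in the world has none). Each returns a list of dicts, best first, with "score" (0 to 1); they miss things now and then, are a little off and sometimes report something else, mostly with a low value. They report only what shows in the picture. A call takes as long as a camera call. They do not tell look-alikes from the thing itself.
- arm.recognise(thing, camera): "extent" ([left, top, width, height] in pixels, round what is visible of it).
- arm.trace(thing, camera): "mask" (420x560 bool, what is visible of it) and "extent" ([left, top, width, height] in pixels, round what is visible of it).
The state is a dict: "t": time; "q": joint angles; "qd": joint speeds; "joint_efforts": joint torques, N m; "eef_pos": TCP position; "ee_rot": TCP orientation; "force": force on the tool from outside, world axes, zero at the start; "moment": the same for the moment, N m; "width": finger opening in m; "gripper_force": force on a finger pad.
Only numpy, scipy, OpenCV 4.12 (cv2) and the standard library are available. Lean on these libraries where they do the work, as an engineer would, in place of code of your own. Each camera call takes 0.05 s, during which the arm holds its last target. There are 200 camera calls.

## Task

Weigh the block of tonewood: lift the C-shaped pan with the block lying off-centre on it, and hang it by the inverted-V saddle under its top bar on the hook of the spring scale, between the hook's two collars. Lower it smoothly and let go only when the spring has taken the whole weight, so that the hook neither drops, springs up, is shoved nor bottoms out; leave the pan hanging still with the block on it. Do not disturb the other things on the bench.

Things in the scene. Friction and masses are not known exactly. Their poses are not given: they have to be found in the camera images.
- pan: Loose aluminium weighing pan, 0.16 kg, C-shaped in its own y-z plane, open at -y and along x. Origin: centre of the tray's underside, z up. Tray 110 (x) by 150 (y) mm, floor 4 mm thick, rim to z=14 mm. A 12 mm square post at y=+81 mm carries the top bar: 12 mm thick (x), y from -45 to +87 mm, z from 182 to 222 mm. Starts standing on the bench, its x axis within 0.45 rad of world x.
- pan_grip (a point): Place to grip the pan from above, fingers closing along the pan's x on the 12 mm thick top bar: pan frame (0, 0, 212 mm), 10 mm under the bar's top edge and 39 mm above the saddle point.
- pan_saddle (a point): Point of the pan, frame (0, 0, 172.9 mm), where the axis of the hook's bar lies when seated. The saddle under the top bar is an inverted 90-degree V, 12 mm wide in x, apex at z=180 mm, mouth 34 mm wide in y, lower edges at z=163 mm.
- block: Loose dark hardwood block 60 (x) by 90 (y) by 55 (z) mm lying on the tray, up to 30 mm off its centre; origin at the centre of its underside. Mass not known: 0.12 to 0.44 kg.
- scale: Fixed spring weighing stand. Origin on the bench straight under the hook's seat; the hook points to its -x, roughly at the robot (x axis within 0.35 rad of world x). Base plate 250 by 130 by 12 mm (x from -90 to +160 mm); column 36 (x) by 50 (y) mm, 275 mm tall, front face at x=+100 mm. A spring carriage on that face (reaching to x=+77 mm) carries the hook.
- hook_seat (a point): Middle of the hook's seat, on the bar's axis, moving with the carriage; unloaded 270 mm above the bench. The hook is a level round bar, 10 mm diameter, along the scale's x, its free end 18 mm in front (-x) of this point. Two 20 mm collars on it leave a 22 mm gap centred here; the 12 mm wide saddle sits in the gap.
- carriage (a joint): How far the hook has sunk, in m: 0 unloaded, stop at 0.085. Spring 90 N/m after about 0.1 N of preload, lightly damped (1.5 N s/m). The pan with the block sinks it 0.028 to 0.065, by what the block weighs. It must never move faster than 0.05 m/s, so lower at 20 mm/s or less and let go within about 3 mm of where the load hangs by itself.
- tape: Bystander: roll of masking tape, 96 mm across, 45 mm high, origin at the centre of its underside.
- screwdriver: Bystander: screwdriver with a wooden handle lying on the bench nearest the robot.
- glue: Bystander: white glue bottle, 52 mm across, 100 mm high, origin at the centre of its underside.
Not all that is in view belongs to the job. Leave any turquoise or yellow look-alike of the pan alone.

How it is judged:
On the way:
1. the pan with the block is lifted clear of the bench (height (world z) of pan above 0.04 m and horizontal distance between block and pan below 0.06 m), for 0.2 s.
At the end, for the whole second after the job is handed in: The pan hangs by its saddle on the hook's seat (within 8 mm, between the collars), in line with the scale within 0.3 rad and level within 0.22 rad, the hook sunk 22 to 72 mm and still (under 10 mm/s; the pan under 30 mm/s and 0.3 rad/s), the block lying flat on the tray within 60 mm of its centre (distance between pan_saddle and hook_seat below 0.008 m and value of joint carriage between 0.022 and 0.072 m and velocity of joint carriage between -0.01 and 0.01 m/s and linear speed of pan below 0.03 m/s and angular speed of pan below 0.3 rad/s and angle between pan's own z axis and vertical below 0.22 rad and angle between the x axis of pan and the x axis of scale, either way round below 0.3 rad and z of block in the frame of pan below 0.012 m and horizontal distance between block and pan below 0.06 m); the robot touches nothing.
It fails at once if the hook drops, springs up or is struck: the carriage moves faster than 0.05 m/s (velocity of joint carriage above 0.05 m/s or velocity of joint carriage below -0.05 m/s).
It fails at once if the hook is pushed down to its stop (beyond 80 mm) (value of joint carriage above 0.08 m).
It fails at once if the scale is shoved: with the pan by more than 15 N, or by the robot itself by more than 5 N (contact force between pan and scale above 15 N or contact force between any of the arm, the fingers and scale above 5 N).
It fails at once if the pan is tipped (over 0.35 rad) or the block leaves it (angle between pan's own z axis and vertical above 0.35 rad or distance between block and pan above 0.08 m).
It fails at once if a bystander is moved more than 20 mm (distance of any of tape, screwdriver, glue from where it was at the start of the episode above 0.02 m).
It also fails if it takes over 72 s, if anything falls off the work surface, if the arm or the gripper's body presses on something with over 40 N, if the wrist force passes 120 N, or if a joint passes its speed limit or range.

## Working session

There is one attempt and no reset: what is moved stays moved. The work goes in short steps, Python scripts to look and compute and a shell command to move; the robot and the scene stay as the last step left them, time stands still between calls to the robot, and variables do not carry over. Pictures are saved under pics/ and viewed, at most 10 in all, crops included, and the job is handed in when it is done.

```bash
ls; mkdir -p pics
python3 - <<'E'
from station import arm
import cv2,numpy as np
s=arm.get_state();print({k:np.round(v,3) for k,v in s.items()}, arm.hold_point_z)
a,d=arm.grab_frame("scene");b,e=arm.grab_frame("top")
np.savez('f0.npz',a=a,d=d,b=b,e=e)
cv2.imwrite('pics/s0.png',a[...,::-1]);cv2.imwrite('pics/t0.png',b[...,::-1])
for c in("scene","top"):
  k=arm.get_calibration(c);print(c,k)
  for n in("pan","block","scale","tape","glue","screwdriver"):
    print(n,[(r['extent'],round(r['score'],2)) for r in arm.recognise(n,c)])
E
```

```text
pics
{'t': np.float64(0.0), 'q': array([ 1.426,  0.359,  0.011, -0.   , -1.224, -0.288]), 'qd': array([-0.001,  0.   , -0.   , -0.   , -0.   ,  0.001]), 'joint_efforts': array([ 1.0000e-03, -5.8272e+01,  2.9305e+01,  6.9970e+00,  7.0000e-03,
       -0.0000e+00]), 'eef_pos': array([0.283, 0.612, 0.226]), 'ee_rot': array([ 3.14 , -0.   , -0.433]), 'force': array([ 0.208, -0.557, -0.207]), 'moment': array([-0.023,  0.016,  0.003]), 'gripper_force': np.float64(0.0), 'width': np.float64(0.088)} 0.0188
scene {'mtx': array([[386.81955664,   0.        , 289.654268  ],
       [  0.        , 386.81955664, 207.60858555],
       [  0.        ,   0.        ,   1.        ]]), 'R': array([[-0.31490881,  0.9491204 , -0.00170772],
       [ 0.77651161,  0.25660346, -0.57548621],
       [-0.54576749, -0.18255175, -0.8178097 ]]), 't': array([ 0.23265734, -0.32948893,  1.41857324])}
pan [([224.7, 151.1, 60.1, 81.3], 0.93), ([160.9, 232.0, 81.6, 79.9], 0.84), ([197.7, 100.5, 64.3, 74.3], 0.8), ([348.6, 288.2, 57.9, 102.0], 0.63)]
block [([238.1, 186.5, 35.4, 29.9], 0.71)]
scale [([342.9, 180.0, 69.1, 117.
[... 254 characters left out ...]
.        , 485.74570476, 211.26733515],
       [  0.        ,   0.        ,   1.        ]]), 'R': array([[-0.02406029, -0.99928143,  0.02928694],
       [-0.99619724,  0.02151158, -0.08442935],
       [ 0.08373867, -0.03120696, -0.99599898]]), 't': array([-0.05437415,  0.5792224 ,  1.1690625 ])}
pan [([122.6, 79.5, 68.3, 82.0], 0.94), ([304.7, 108.6, 88.8, 49.9], 0.77), ([296.7, 220.4, 70.1, 52.5], 0.64), ([350.9, 286.0, 97.4, 69.5], 0.56)]
block [([311.5, 234.1, 42.7, 31.8], 0.88)]
scale [([296.5, 217.8, 69.5, 55.0], 0.68), ([142.5, 173.7, 60.7, 111.6], 0.63)]
tape [([235.9, 141.2, 37.4, 41.5], 0.76)]
glue [([240.2, 232.3, 18.9, 22.2], 0.89)]
screwdriver [([218.4, 297.5, 73.4, 17.0], 0.91)]
```

Run:
```python
import cv2,numpy as np
f=np.load('f0.npz')
cv2.imwrite('pics/s1.png',cv2.resize(f['a'][80:400,130:450,::-1],(800,800))[:600]) 
cv2.imwrite('pics/s1.png',cv2.resize(f['a'][90:390,100:500,::-1],(800,600)))
cv2.imwrite('pics/t1.png',cv2.resize(f['b'][60:360,100:500,::-1],(800,600)))
```

```text
(no output)
```

View pics/s1.png

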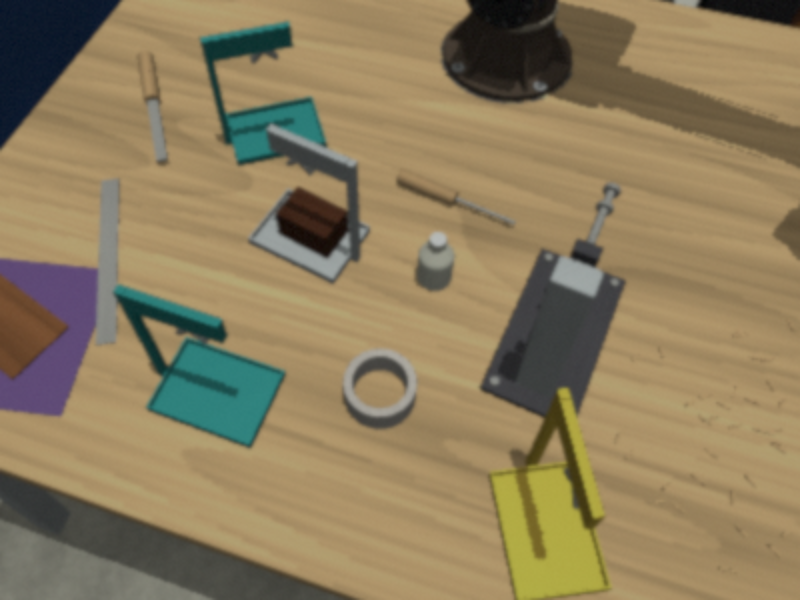

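View pics/t1.png

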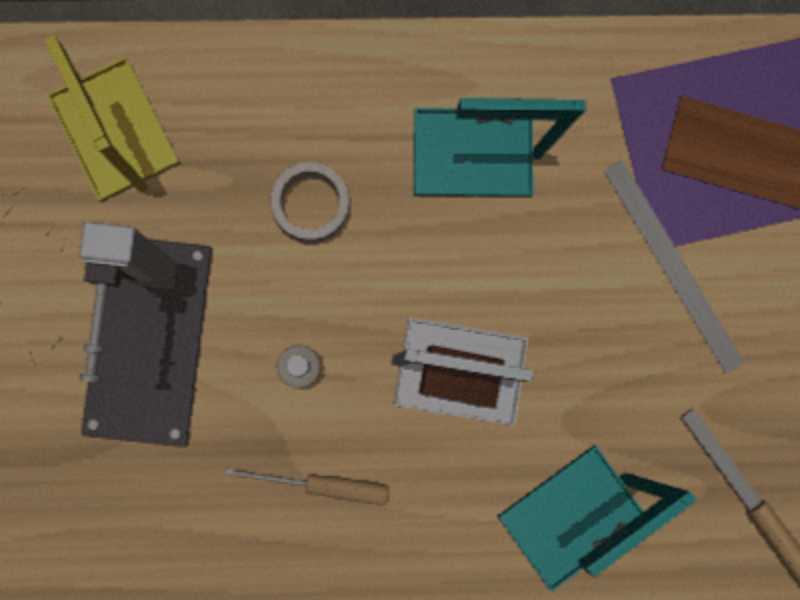

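The scene view shows the silver pan with the block at zoomed (310,210), its post towards +y. The scale with its hook is at (600,200), and the turquoise and yellow pans are decoys. Next I'll measure from depth.

```bash
cat > h.py <<'E'
import numpy as np
from station import arm
def cloud(d,cam):
    k=arm.get_calibration(cam);v,u=np.mgrid[:420,:560]
    K=k['mtx'];c=np.stack([(u-K[0,2])/K[0,0]*d,(v-K[1,2])/K[1,1]*d,d],-1)
    P=(c-k['t'])@k['R'];P[d<=0]=np.nan;return P
def fit(p):
    m=np.median(p,0);m=(p.max(0)+p.min(0))/2 if 0 else p.mean(0)
    w,V=np.linalg.eigh(np.cov((p-m)[:,:2].T));a=V[:,1];s=(p-m)[:,:2]@a
    return dict(n=len(p),mean=m.round(4),ang=round(float(np.arctan2(a[1],a[0])),4),
      ends=[(m[:2]+a*x).round(4) for x in (s.min(),s.max())],half_w=(np.abs((p-m)[:,:2]@V[:,0]).max()).round(4),z=np.percentile(p[:,2],[5,50,95]).round(3))
E
python3 - <<'E'
from h import *
f=np.load('f0.npz')
for cam,d,im,bx,pb in(("top",f['e'],f['b'],(138,170,170,255),(290,215,375,275)),("scene",f['d'],f['a'],(375,175,415,225),(220,148,290,235))):
    P=cloud(d,cam)
    def sel(b,z0,z1):
        q=P[b[1]:b[3],b[0]:b[2]].reshape(-1,3);return q[(q[:,2]>z0)&(q[:,2]<z1)]
    print(cam,'hook',fit(sel(bx,.24,.30)))
    q=sel((90,60,500,360) if cam=="top" else (330,170,430,310),.258,.295);
    print(' bar',fit(sel(pb,.205,.24)))
    print(' block',fit(sel(pb,.05,.066)))
    print(' tray',fit(sel(pb,.004,.02)))
    b=(138,168,210,288) if cam=="top" else (335,210,420,305)
    print(' base',fit(sel(b,.006,.018)), 'col',fit(sel(b,.266,.29)))
    for n,b in (("tape",(230,138,280,185)),("glue",(238,230,262,256))):
        if cam=="top": print(n,fit(sel(b,.03,.12)))
E
```

```text
top hook {'n': 1062, 'mean': array([0.5888, 0.1825, 0.2744]), 'ang': 2.9871, 'ends': [array([0.639 , 0.1747]), array([0.487 , 0.1984])], 'half_w': np.float64(0.0283), 'z': array([0.262, 0.275, 0.285])}
 bar {'n': 396, 'mean': array([ 0.4948, -0.1752,  0.2218]), 'ang': 1.3819, 'ends': [array([ 0.4823, -0.2403]), array([ 0.5071, -0.1106])], 'half_w': np.float64(0.0062), 'z': array([0.218, 0.222, 0.225])}
 block {'n': 709, 'mean': array([ 0.4795, -0.1904,  0.0592]), 'ang': 1.3317, 'ends': [array([ 0.4687, -0.2346]), array([ 0.4992, -0.1093])], 'half_w': np.float64(0.0358), 'z': array([0.055, 0.059, 0.063])}
 tray {'n': 1094, 'mean': array([ 0.4944, -0.1967,  0.0078]), 'ang': 1.4393, 'ends': [array([ 0.4796, -0.3086]), array([ 0.5079, -0.0946])], 'half_w': np.float64(0.0812), 'z': array([0.004, 0.006, 0.016])}
 base {'n': 4361, 'mean': array([0.5211, 0.1865, 0.0119]), 'ang': 2.8448, 'ends': [array([0.6725, 0.1402]), array([0.398 , 0.2241])], 'half_w': np.float64(0.1283), 'z': array([0.008, 0.012, 0.016])} col {'n': 993, 'mean': array([0.5875, 0.1839, 0.2758]), 'ang': 3.0052, 'ends': [arr
[... 1026 characters left out ...]
2361]), array([ 0.5085, -0.1096])], 'half_w': np.float64(0.0335), 'z': array([0.053, 0.06 , 0.063])}
 tray {'n': 1360, 'mean': array([ 0.4332, -0.243 ,  0.0079]), 'ang': -2.5506, 'ends': [array([ 0.5929, -0.1358]), array([ 0.2664, -0.3549])], 'half_w': np.float64(0.1752), 'z': array([0.004, 0.006, 0.016])}
 base {'n': 2033, 'mean': array([0.5569, 0.1883, 0.0126]), 'ang': 2.8643, 'ends': [array([0.6676, 0.1569]), array([0.4138, 0.2291])], 'half_w': np.float64(0.1223), 'z': array([0.01 , 0.013, 0.016])} col {'n': 548, 'mean': array([0.6159, 0.1826, 0.2766]), 'ang': 2.974, 'ends': [array([0.6417, 0.1782]), array([0.5698, 0.1904])], 'half_w': np.float64(0.025), 'z': array([0.269, 0.276, 0.285])}
```

```bash
python3 -m crank '[[[0,0,-2,1],[2,2,-4,3],[4,4,-6,5],[6,6,-6.8,7],[8,8,-6.8,9],[10,10,-6.8,11],[11.5,11.3,-6.8,13],[12.6,12.3,-6.8,14.9],[12.6,12.3,-6.8,14.9],[12.6,12.3,-6.8,14.9],[12.6,12.3,-6.8,14.9]]]' 0
python3 - <<'E'
from h import *
import cv2
s=arm.get_state();print(s['eef_pos'],s['ee_rot'],s['q'])
a,d=arm.grab_frame("wrist");np.savez('w1.npz',a=a,d=d,p=s['eef_pos'],r=s['ee_rot'])
k=arm.get_calibration("wrist");print(k)
cv2.imwrite('pics/w1.png',a[...,::-1])
for n in('scale','hook_seat'):print(n,[(r['extent'],r['score']) for r in arm.recognise(n,'wrist')])
f=np.load('f0.npz')
for cam,dd in(("top",f['e']),("scene",f['d'])):
    P=cloud(dd,cam).reshape(-1,3)
    P=P[~np.isnan(P[:,0])]
    q=P[(P[:,0]>.47)&(P[:,0]<.55)&(P[:,1]>.15)&(P[:,1]<.23)&(P[:,2]>.262)&(P[:,2]<.3)];print(cam,'hook',fit(q))
    q=P[(P[:,0]>.35)&(P[:,0]<.72)&(P[:,1]>.05)&(P[:,1]<.35)&(P[:,2]>.0085)&(P[:,2]<.02)]
    print('base',fit(q),cv2.minAreaRect(q[:,:2].astype('f4')*1000))
E
```

```text
t: 2.08
eef_pos: [0.44, 0.2016, 0.3966]
ee_rot: [-3.142, 0.0, -1.734]
force: [-0.3, -0.1, -0.3]
width: 0.0879
gripper_force: 0.0
[0.4400377  0.20159904 0.39662905] [-3.14155259e+00  3.88297802e-04 -1.73350492e+00] [ 8.36897726e-01 -3.09356876e-02 -8.57697522e-02 -1.76491933e-04
 -1.51561394e+00 -9.99596620e-01]
{'mtx': array([[325.1922621 ,   0.        , 275.10333724],
       [  0.        , 325.1922621 , 206.12956133],
       [  0.        ,   0.        ,   1.        ]]), 'mount': array([[-5.82640653e-04, -9.69126132e-01, -2.46564801e-01,
         6.66273022e-02],
       [ 9.99999614e-01, -7.26798760e-04,  4.93660254e-04,
        -1.53728743e-04],
       [-6.57622044e-04, -2.46564418e-01,  9.69126181e-01,
        -1.57136201e-01],
       [ 0.00000000e+00,  0.00000000e+00,  0.00000000e+00,
         1.00000000e+00]])}
scale [([78.6, 127.3, 214.2, 104.3], 0.67), ([106.1, 192.5, 116.3, 39.0], 0.64)]
hook_seat [([109.1, 191.4, 115.8, 37.4], 0.98)]
top hook {'n': 213, 'mean': array([0.516 , 0.1938, 0.2752]), 'ang': 3.0086, 'ends': [array([0.5497, 0.1893]), array([0.4868, 0.1977])], 'half_w'
[... 156 characters left out ...]
31]), array([0.3277, 0.2312])], 'half_w': np.float64(0.1654), 'z': array([0.009, 0.012, 0.016])} ((540.2530517578125, 201.89466857910156), (361.9703063964844, 282.0240478515625), 2.9658591747283936)
scene hook {'n': 151, 'mean': array([0.5144, 0.1963, 0.2752]), 'ang': 3.0143, 'ends': [array([0.5499, 0.1918]), array([0.4873, 0.1998])], 'half_w': np.float64(0.0099), 'z': array([0.269, 0.275, 0.281])}
base {'n': 2038, 'mean': array([0.5533, 0.1869, 0.0129]), 'ang': 2.9736, 'ends': [array([0.6644, 0.1681]), array([0.3937, 0.214 ])], 'half_w': np.float64(0.1646), 'z': array([0.01 , 0.013, 0.016])} ((519.8214111328125, 145.88352966308594), (227.5175323486328, 278.3497314453125), 82.43167114257812)
```

View pics/w1.png

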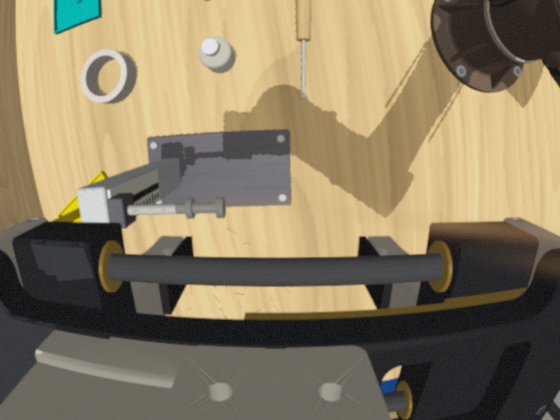

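The wrist view shows the hook bar along row 208, with its collars at columns ~188 and ~220. I'll project these with depth.

```bash
cat >> h.py <<'E'
from scipy.spatial.transform import Rotation as Ro
def wcloud(d,p,r):
    k=arm.get_calibration("wrist");v,u=np.mgrid[:420,:560];K=k['mtx']
    x=u-K[0,2];y=v-K[1,2];rr=np.hypot(x,y)+1e-9;th=rr/K[0,0]
    t=np.tan(th)/rr;c=np.stack([x*t*d,y*t*d,d],-1)
    c=c@k['mount'][:3,:3].T+k['mount'][:3,3]
    P=c@Ro.from_euler('xyz',r).as_matrix().T+p;P[d<=0]=np.nan;return P
E
python3 - <<'E'
from h import *
f=np.load('w1.npz');W=wcloud(f['d'],f['p'],f['r']);g=np.load('f0.npz')
for n,P in(('wrist',W),('top',cloud(g['e'],'top')),('scene',cloud(g['d'],'scene'))):
    q=P.reshape(-1,3);q=q[~np.isnan(q[:,0])]
    q=q[(q[:,0]>.46)&(q[:,0]<.575)&(q[:,1]>.14)&(q[:,1]<.24)&(q[:,2]>.255)&(q[:,2]<.3)]
    print(n,fit(q))
    for x in np.arange(.48,.57,.004):
        s=q[(q[:,0]>=x)&(q[:,0]<x+.004)]
        if len(s)>2:print(round(x+.002,3),len(s),'y',s[:,1].min().round(4),s[:,1].max().round(4),'zmax',s[:,2].max().round(4))
E
```

```text
wrist {'n': 1138, 'mean': array([0.5236, 0.1946, 0.2735]), 'ang': 3.0083, 'ends': [array([0.5752, 0.1877]), array([0.4869, 0.1996])], 'half_w': np.float64(0.0102), 'z': array([0.269, 0.273, 0.279])}
0.486 70 y 0.1909 0.2062 zmax 0.2797
0.49 109 y 0.1901 0.2094 zmax 0.2815
0.494 53 y 0.1902 0.2089 zmax 0.2796
0.498 49 y 0.1944 0.204 zmax 0.2749
0.502 47 y 0.194 0.2036 zmax 0.2753
0.506 49 y 0.1931 0.2028 zmax 0.2747
0.51 43 y 0.1928 0.2019 zmax 0.2746
0.514 77 y 0.1869 0.2001 zmax 0.2795
0.518 99 y 0.1865 0.2052 zmax 0.2797
0.522 40 y 0.1868 0.2044 zmax 0.2791
0.526 40 y 0.1908 0.1999 zmax 0.2751
0.53 42 y 0.1901 0.1994 zmax 0.2753
0.534 41 y 0.1895 0.1985 zmax 0.2753
0.538 38 y 0.1886 0.1975 zmax 0.2749
0.542 43 y 0.1881 0.1967 zmax 0.2749
0.546 39 y 0.1878 0.1961 zmax 0.2746
0.55 41 y 0.187 0.1954 zmax 0.2749
0.554 37 y 0.1867 0.195 zmax 0.2746
0.558 40 y 0.1865 0.1958 zmax 0.2749
0.562 37 y 0.1859 0.1951 zmax 0.275
0.566 39 y 0.1848 0.1943 zmax 0.275
0.57 37 y 0.1845 0.1936 zmax 0.2748
top {'n': 283, 'mean': array([0.5277, 0.1923, 0.2747]), 'ang': 3.0128, 'ends': [array([0.5751, 0.
[... 1150 characters left out ...]
7 0.2074 zmax 0.2821
0.498 8 y 0.1943 0.2084 zmax 0.2758
0.502 7 y 0.1933 0.2022 zmax 0.2762
0.506 4 y 0.1934 0.2002 zmax 0.2768
0.51 5 y 0.1939 0.2008 zmax 0.2771
0.514 3 y 0.1877 0.1959 zmax 0.2799
0.518 15 y 0.1861 0.2048 zmax 0.282
0.522 24 y 0.1865 0.2054 zmax 0.2803
0.526 10 y 0.1902 0.2019 zmax 0.2793
0.53 6 y 0.1906 0.1975 zmax 0.2765
0.534 6 y 0.1889 0.1977 zmax 0.2766
0.538 5 y 0.1895 0.1961 zmax 0.2757
0.542 8 y 0.1881 0.1973 zmax 0.2757
0.546 5 y 0.1885 0.1953 zmax 0.2775
0.55 7 y 0.187 0.1958 zmax 0.2775
0.554 7 y 0.1859 0.1946 zmax 0.2771
0.558 6 y 0.1863 0.195 zmax 0.2792
0.562 7 y 0.1851 0.1939 zmax 0.2786
0.566 8 y 0.1854 0.1921 zmax 0.2765
0.57 8 y 0.1841 0.1933 zmax 0.2756
```

```bash
python3 -m crank '[[[1.5,-0.5,0,0],[4,-1.2,0,0.3],[6.4,-2,0,0.3],[8.8,-2.7,1,0.3],[11.2,-3.4,2,0.3],[13.5,-4.1,3,0.3],[15,-4.6,3.8,0.3],[15.36,-4.63,3.8,0.3],[15.36,-4.63,3.8,0.3],[15.36,-4.63,3.8,0.3]]]' 0
python3 - <<'E'
from h import *
import cv2
s=arm.get_state();p=s['eef_pos'];print(p,s['ee_rot'],s['q'])
a,d=arm.grab_frame("wrist");np.savez('w2.npz',a=a,d=d,p=p,r=s['ee_rot'])
cv2.imwrite('pics/w2.png',a[...,::-1])
q=wcloud(d,p,s['ee_rot']).reshape(-1,3);q=q[~np.isnan(q[:,0])]
q=q[(abs(q[:,0]-.49)<.06)&(abs(q[:,1]+.19)<.12)];b=q[(q[:,2]>.215)&(q[:,2]<.227)];print(fit(b))
t=q[(q[:,2]>.053)&(q[:,2]<.064)];print('block',fit(t))
E
```

```text
t: 3.48
eef_pos: [0.4928, -0.195, 0.3024]
ee_rot: [-3.14, 0.0, -1.758]
force: [1.0, 0.1, 0.2]
width: 0.0876
gripper_force: 0.0
[ 0.49283277 -0.19501359  0.30238581] [-3.14019373e+00  2.34646592e-04 -1.75767713e+00] [-6.49688980e-03  7.53572092e-02 -1.82606681e-01  2.08343402e-05
 -1.31141412e+00 -1.80389404e-01]
{'n': 1968, 'mean': array([ 0.4933, -0.1879,  0.2209]), 'ang': 1.3792, 'ends': [array([ 0.4834, -0.2389]), array([ 0.5086, -0.1087])], 'half_w': np.float64(0.0061), 'z': array([0.22 , 0.221, 0.222])}
block {'n': 2285, 'mean': array([ 0.4815, -0.193 ,  0.058 ]), 'ang': 1.4142, 'ends': [array([ 0.4747, -0.2364]), array([ 0.4893, -0.1437])], 'half_w': np.float64(0.0352), 'z': array([0.056, 0.058, 0.059])}
```

View pics/w2.png

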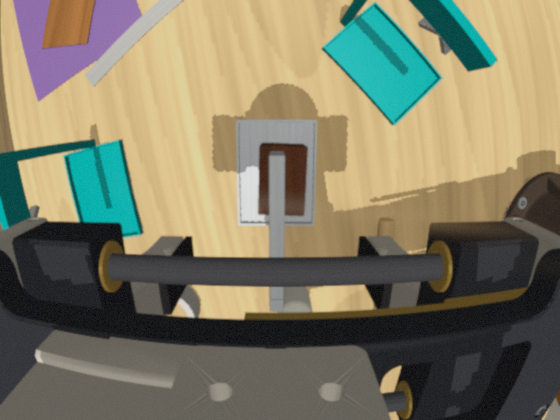

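Measured: the bar axis and grip point match the tool pose to within 1 mm, and the block sits about 11 mm off-centre in −x. Going down and gripping.

```bash
python3 -m crank '[[[0,0,1,0],[0,0,2,0],[0,0,3,0],[0,0,3.8,0],[0,0,4.25,0],[0,0,4.25,0],[0,0,4.25,0]]]' 0 && python3 -m crank '[[[0,0,0,0],[0,0,0,0],[0,0,0,0],[0,0,0,0],[0,0,0,0],[0,0,0,0],[0,0,0,0],[0,0,0,0]]]' 1 50
python3 -c "
from h import *
f=[arm.get_state() for i in range(3)];print(f[-1]['force'],f[-1]['moment'],f[-1]['eef_pos'])"
```

```text
t: 4.4
eef_pos: [0.493, -0.196, 0.1964]
ee_rot: [-3.14, -0.0, -1.759]
force: [0.1, 0.1, 0.2]
width: 0.0878
gripper_force: 0.0
t: 5.4
eef_pos: [0.4923, -0.1962, 0.1953]
ee_rot: [-3.142, 0.0, -1.759]
force: [0.0, -0.4, 0.2]
width: 0.0133
gripper_force: 0.0
[ 0.04180223 -0.41796632  0.15957831] [ 0.07867856 -0.02818917  0.01719719] [ 0.49230108 -0.19617222  0.19531547]
```

```bash
python3 -m crank '[[[0,0,0,0],[0,0,0,0],[0,0,0,0],[0,0,0,0]]]' 1 55 && python3 -m crank '[[[0,0,-0.1,0],[0,0,-0.3,0],[0,0,-0.6,0],[0,0,-1,0],[0,0,-1.4,0],[0,0,-1.8,0],[0,0,-2.2,0],[0,0,-2.4,0],[0,0,-2.4,0],[0,0,-2.4,0],[0,0,-2.4,0],[0,0,-2.4,0]]]'
python3 - <<'E'
from h import *
import cv2
F=[]
s=arm.get_state()
a,d=arm.grab_frame("scene");F.append(s['force'])
for c in range(3):
    arm.grab_frame("scene");s=arm.get_state();F.append(s['force'])
F.append(s['moment']);print(np.round(F,2),s['eef_pos'],s['width'],s['gripper_force'])
cv2.imwrite('pics/s2.png',cv2.resize(a[130:280,190:390,::-1],(800,600)))
P=cloud(d,'scene').reshape(-1,3);q=P[~np.isnan(P[:,0])]
q=q[(abs(q[:,0]-.49)<.09)&(abs(q[:,1]+.19)<.13)&(q[:,2]>.03)]
b=q[(q[:,2]>.055)&(q[:,2]<.09)];A=np.c_[b[:,:2],np.ones(len(b))]
m=np.ones(len(b),bool)
print(fit(b))
E
```

```text
t: 5.9
eef_pos: [0.4921, -0.1962, 0.1953]
ee_rot: [3.141, -0.0, -1.759]
force: [-1.3, 0.0, 1.2]
width: 0.0116
gripper_force: 55.0
t: 7.4
eef_pos: [0.4922, -0.1962, 0.2551]
ee_rot: [3.141, -0.0, -1.759]
force: [0.2, -1.1, -3.3]
width: 0.0115
gripper_force: 55.0
[[ 0.22 -1.15 -3.25]
 [-0.55 -0.6  -4.01]
 [ 0.11  0.39 -3.57]
 [ 1.2   0.11 -3.77]
 [ 0.06 -0.02  0.02]] [ 0.49224732 -0.19619523  0.25524186] 0.011362575912853395 54.998579621315
{'n': 1009, 'mean': array([ 0.5151, -0.1915,  0.0695]), 'ang': 1.509, 'ends': [array([ 0.5097, -0.2777]), array([ 0.5201, -0.11  ])], 'half_w': np.float64(0.0865), 'z': array([0.062, 0.067, 0.084])}
```

View pics/s2.png

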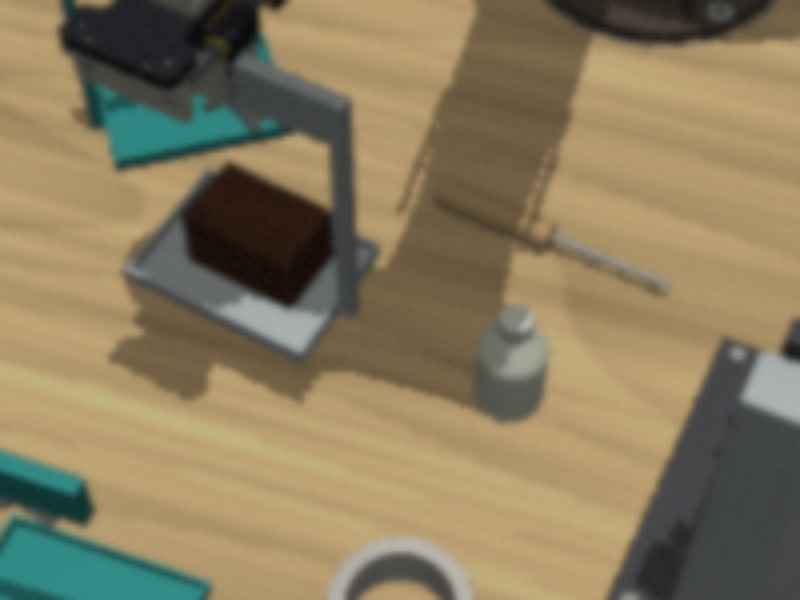

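The pan is lifted level with the block steady, and the force reads about 3.7 N, so I expect about 40 mm of sink. I'll raise it, back off, then go round to the front of the hook.

```bash
python3 -m crank '[[[0,0.1,-0.15,0],[0,0.3,-0.4,0],[0,0.7,-0.75,0],[0,1.2,-1.15,0],[0,1.8,-1.6,0],[0,2.4,-2.0,0],[0,3.0,-2.4,0],[0,3.6,-2.75,0],[0,4.2,-3.0,0],[0,4.7,-3.15,0],[0,5.1,-3.2,0],[0,5.24,-3.2,0]]]' && python3 -m crank '[[[-0.1,0,0,0],[-0.4,0,0,0],[-0.9,0,0,0],[-1.5,0,0,0],[-2.2,0,0,0],[-2.9,0,0,0],[-3.6,0,0,0],[-4.3,0,0,0],[-5,0,0,0],[-5.7,0,0,0],[-6.4,0,0,0],[-7.1,0,0,0]]]' && python3 -m crank '[[[-0.7,0,0,-0.1],[-1.4,0,0,-0.2],[-2.1,0,0,-0.3],[-2.8,0,0,-0.4],[-3.5,0,0,-0.5],[-4.2,0,0,-0.6],[-4.9,0,0,-0.63],[-5.6,0,0,-0.63],[-6.2,0,0,-0.63],[-6.7,0,0,-0.63],[-7.1,0,0,-0.63],[-7.4,0,0,-0.63]]]' && python3 -m crank '[[[-0.3,0,0,0],[-0.6,0,0,0],[-0.8,0,0,0],[-0.9,0,0,0],[-0.93,0,0,0],[-0.93,0,0,0],[-0.93,0,0,0]]]'
python3 - <<'E'
from h import *
import cv2
F=[]
a,d=arm.grab_frame("scene")
for c in range(6):
    s=arm.get_state();F.append(s['force']);arm.grab_frame("top" )
print(np.mean(F,0),np.std(F,0),s['eef_pos'],s['ee_rot'],s['q'],s['width'])
b,e=arm.grab_frame("top");np.savez('f3.npz',a=a,d=d,b=b,e=e)
cv2.imwrite('pics/s3.png',cv2.resize(a[120:300,270:510,::-1],(800,600)))
E
```

```text
t: 9.1
eef_pos: [0.3631, -0.1715, 0.3353]
ee_rot: [-3.141, 0.0, -1.759]
force: [0.2, 0.4, -3.7]
width: 0.0119
gripper_force: 55.0
t: 10.6
eef_pos: [0.3969, 0.0041, 0.3352]
ee_rot: [3.141, -0.0, -1.759]
force: [-0.0, 0.5, -4.6]
width: 0.0118
gripper_force: 55.0
t: 12.1
eef_pos: [0.4316, 0.1849, 0.3353]
ee_rot: [3.142, -0.0, -1.704]
force: [-0.4, -0.3, -5.1]
width: 0.0116
gripper_force: 55.0
t: 12.98
eef_pos: [0.4346, 0.2074, 0.3354]
ee_rot: [-3.142, 0.0, -1.704]
force: [0.2, 0.6, -5.0]
width: 0.0116
gripper_force: 55.0
[-0.06714921  0.00488439 -3.70139175] [0.38728565 0.35908083 0.45837759] [0.43460983 0.20745086 0.33534773] [-3.14154232e+00  7.71325601e-05 -1.70431823e+00] [ 8.54975128e-01 -2.27508941e-02 -2.11214688e-01 -3.83932187e-07
 -1.38224043e+00 -9.88496962e-01] 0.011660512954069736
```

View pics/s3.png

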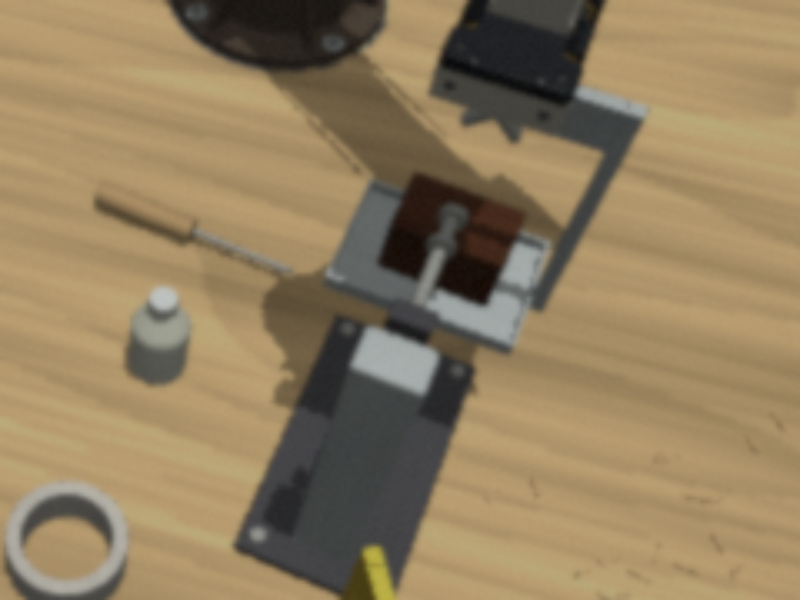

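The pan is in front of the hook, which passes through the C above the block. Moving in.

```bash
python3 -m crank '[[[0,-0.1,0,0],[0,-0.35,0,0],[0,-0.7,0,0],[0.04,-1.1,0,0],[0.08,-1.5,0,0],[0.08,-1.9,0,0],[0.08,-2.3,0,0],[0.08,-2.6,0,0],[0.08,-2.78,0,0],[0.08,-2.85,0,0],[0.08,-2.85,0,0],[0.08,-2.85,0,0]]]'
python3 - <<'E'
from h import *
import cv2
s=arm.get_state();print(s['eef_pos'],s['ee_rot'],s['force'])
a,d=arm.grab_frame("scene");b,e=arm.grab_frame("top");
w,dw=arm.grab_frame("wrist")
np.savez('f4.npz',a=a,d=d,b=b,e=e,w=w,dw=dw)
cv2.imwrite('pics/s4.png',np.hstack([cv2.resize(a[150:270,340:460,::-1],(400,400)),cv2.resize(w[150:270,180:300,::-1],(400,400))]))
for n,P in(('scene',cloud(d,'scene')),('top',cloud(e,'top')),('wrist',wcloud(dw,s['eef_pos'],s['ee_rot']))):
    q=P.reshape(-1,3);q=q[~np.isnan(q[:,0])]
    q=q[(abs(q[:,0]-.51)<.03)&(abs(q[:,1]-.2)<.11)]
    t=q[(q[:,2]>.353)&(q[:,2]<.368)&(abs(q[:,1]-.2)>.035)]
    if len(t)>5:print(n,'bar',fit(t))
    t=q[(q[:,2]>.25)&(q[:,2]<.292)]
    if len(t)>5:print(n,'hook',fit(t))
E
```

```text
t: 14.88
eef_pos: [0.5048, 0.1961, 0.3354]
ee_rot: [-3.142, 0.0, -1.704]
force: [0.5, 0.3, -3.1]
width: 0.0117
gripper_force: 55.0
[0.50477737 0.19608117 0.33541892] [-3.14152788e+00  1.97171776e-04 -1.70408844e+00] [ 0.5456079   0.27734959 -3.09849813]
scene bar {'n': 168, 'mean': array([0.5167, 0.2603, 0.3607]), 'ang': 1.4569, 'ends': [array([0.5142, 0.2383]), array([0.5192, 0.2824])], 'half_w': np.float64(0.0089), 'z': array([0.354, 0.362, 0.364])}
scene hook {'n': 209, 'mean': array([0.5144, 0.2256, 0.2741]), 'ang': 1.4426, 'ends': [array([0.5095, 0.1872]), array([0.5217, 0.282 ])], 'half_w': np.float64(0.0287), 'z': array([0.256, 0.275, 0.286])}
top bar {'n': 60, 'mean': array([0.4993, 0.1573, 0.3619]), 'ang': 1.3292, 'ends': [array([0.4978, 0.1509]), array([0.5012, 0.1647])], 'half_w': np.float64(0.0059), 'z': array([0.356, 0.362, 0.364])}
top hook {'n': 13, 'mean': array([0.5042, 0.1924, 0.2734]), 'ang': 2.9809, 'ends': [array([0.5193, 0.1899]), array([0.4926, 0.1942])], 'half_w': np.float64(0.0062), 'z': array([0.269, 0.274, 0.277])}
wrist bar {'n': 885, 'mean': array([0.4997, 0.1584, 0.3608]), 'ang': 1.1265, 'ends': [array([0.4968, 0.1523]), array([0.5035, 0.1663])], 'half_w': np.float64(0.0071), 'z': array([0.357, 0.361, 0.362])}
wrist hook {'n': 828, 'mean': array([0.5122, 0.1954, 0.275 ]), 'ang': 3.0053, 'ends': [array([0.5403, 0.1916]), array([0.4869, 0.1989])], 'half_w': np.float64(0.0109), 'z': array([0.27 , 0.275, 0.279])}
```

View pics/s4.png

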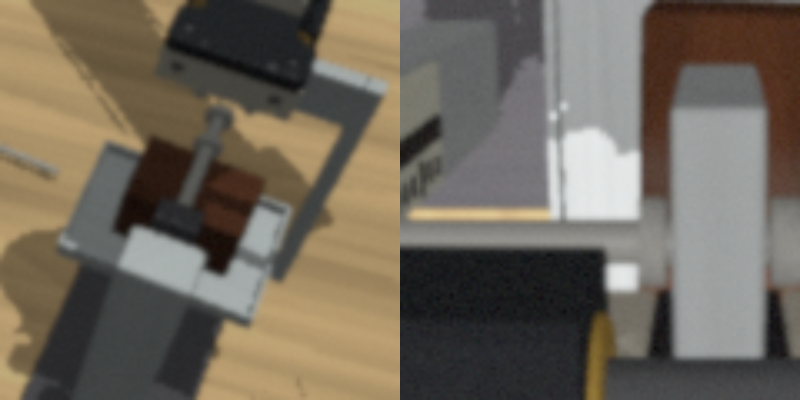

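In the wrist crop (right), the bar sits over the gap between the collars to within about 1 mm. Lowering to just above contact and averaging the force there.

```bash
python3 -m crank '[[[0,0,0.1,0],[0,0,0.3,0],[0,0,0.5,0],[0,0,0.7,0],[0,0,0.9,0],[0,0,1.1,0],[0,0,1.25,0],[0,0,1.35,0],[0,0,1.4,0],[0,0,1.4,0]]]'
cat > w.py <<'E'
from h import *
import sys
F=[]
for i in range(int(sys.argv[1])):
    arm.grab_frame("scene");s=arm.get_state();F.append(s['force'])
print(s['t'],s['eef_pos'].round(4),s['ee_rot'].round(3),'F',np.mean(F,0).round(2),'se',(np.std(F,0)/len(F)**.5).round(2),s['width'].round(4),s['moment'].round(2))
E
python3 w.py 25
```

```text
t: 16.27
eef_pos: [0.505, 0.196, 0.3003]
ee_rot: [-3.142, 0.0, -1.704]
force: [0.9, 0.9, -3.2]
width: 0.0115
gripper_force: 55.0Traceback (most recent call last):
  File "w.py", line 6, in <module>
    print(s['t'],s['eef_pos'].round(4),s['ee_rot'].round(3),'F',np.mean(F,0).round(2),'se',(np.std(F,0)/len(F)**.5).round(2),s['width'].round(4),s['moment'].round(2))
                                                                                                                             ^^^^^^^^^^^^^^^^
AttributeError: 'float' object has no attribute 'round'
```

```bash
sed -i "s/s\['width'\].round(4)/s['width']/" w.py; python3 w.py 25
```

```text
18.775 [0.5049 0.196  0.3003] [ 3.142  0.    -1.704] F [ 0.16  0.02 -3.96] se [0.11 0.12 0.13] 0.011521224399767629 [-0.02 -0.05 -0.01]
```

```bash
python3 -m crank '[[[0,0,0.03,0],[0,0,0.07,0],[0,0,0.12,0],[0,0,0.17,0],[0,0,0.22,0],[0,0,0.27,0],[0,0,0.32,0],[0,0,0.37,0],[0,0,0.42,0],[0,0,0.47,0],[0,0,0.52,0],[0,0,0.56,0]]]' && python3 -m crank '[[[0,0,0.05,0],[0,0,0.1,0],[0,0,0.15,0],[0,0,0.2,0],[0,0,0.25,0],[0,0,0.3,0],[0,0,0.35,0],[0,0,0.4,0],[0,0,0.45,0],[0,0,0.5,0],[0,0,0.53,0],[0,0,0.54,0]]]' ; python3 w.py 10
```

```text
t: 20.27
eef_pos: [0.505, 0.196, 0.2863]
ee_rot: [-3.142, 0.0, -1.704]
force: [0.4, 0.5, -2.2]
width: 0.0115
gripper_force: 55.0
t: 21.78
eef_pos: [0.505, 0.1961, 0.2728]
ee_rot: [-3.142, 0.0, -1.704]
force: [0.1, 0.4, -1.1]
width: 0.0118
gripper_force: 55.0
22.275 [0.505  0.1961 0.2729] [-3.142  0.    -1.704] F [ 0.11  0.27 -1.94] se [0.13 0.15 0.14] 0.011911311015740077 [ 0.2  -0.12  0.03]
```

```bash
python3 -m crank '[[[0,0,0.03,0],[0,0,0.08,0],[0,0,0.13,0],[0,0,0.18,0],[0,0,0.23,0],[0,0,0.28,0],[0,0,0.33,0],[0,0,0.38,0],[0,0,0.43,0],[0,0,0.48,0],[0,0,0.52,0],[0,0,0.54,0]]]' && python3 -m crank '[[[0,0,0.03,0],[0,0,0.07,0],[0,0,0.11,0],[0,0,0.15,0],[0,0,0.19,0],[0,0,0.21,0],[0,0,0.21,0],[0,0,0.21,0]]]' ; python3 w.py 25
```

```text
t: 23.78
eef_pos: [0.505, 0.196, 0.2593]
ee_rot: [-3.141, 0.0, -1.704]
force: [-0.3, 1.0, -0.4]
width: 0.0115
gripper_force: 55.0
t: 24.78
eef_pos: [0.505, 0.196, 0.2541]
ee_rot: [-3.141, 0.0, -1.704]
force: [0.2, -0.0, -0.3]
width: 0.0118
gripper_force: 55.0
26.025 [0.505  0.196  0.2541] [-3.142 -0.    -1.704] F [ 0.42  0.9  -0.44] se [0.09 0.11 0.09] 0.011660289482228347 [ 0.43 -0.25 -0.03]
```

```bash
python3 -m crank '[[[0,0,0.03,0],[0,0,0.07,0],[-0.01,0,0.11,0],[-0.02,0,0.15,0],[-0.03,0,0.18,0],[-0.04,0,0.18,0],[-0.04,0,0.18,0],[-0.04,0,0.18,0]]]' ; python3 w.py 25
```

```text
t: 27.02
eef_pos: [0.505, 0.1968, 0.2495]
ee_rot: [3.141, -0.0, -1.704]
force: [-0.4, -1.7, -0.6]
width: 0.0122
gripper_force: 55.0
28.275 [0.505  0.1969 0.2495] [ 3.141 -0.    -1.704] F [-0.09 -2.63  0.03] se [0.11 0.18 0.07] 0.011533884553832285 [-1.34  0.06  0.04]
```

```bash
python3 -m crank '[[[0.01,0,0,0],[0.02,0,0,0],[0.027,0,0,0],[0.027,0,0,0],[0.027,0,0,0]]]' ; python3 w.py 25
```

```text
t: 28.9
eef_pos: [0.505, 0.1967, 0.2496]
ee_rot: [-3.141, 0.001, -1.704]
force: [-0.2, -0.2, -0.3]
width: 0.0114
gripper_force: 55.0
30.15 [0.5051 0.1965 0.2496] [-3.141  0.    -1.704] F [-1.07  2.39 -0.01] se [0.08 0.22 0.1 ] 0.011391332231206598 [ 1.52  0.34 -0.01]
```

Run:
```python
from h import *
for i in range(14):
    arm.grab_frame("scene");s=arm.get_state();print(s['t'],s['force'].round(2),s['moment'].round(2),s['eef_pos'].round(4),s['ee_rot'].round(4))
```

```text
30.2 [-1.16  4.28  0.34] [1.62 0.42 0.05] [0.505  0.1965 0.2496] [-3.1415e+00  3.0000e-04 -1.7043e+00]
30.25 [-1.06  3.77  0.57] [ 1.64  0.34 -0.04] [0.5051 0.1965 0.2496] [-3.1415e+00  3.0000e-04 -1.7042e+00]
30.3 [-1.25  4.67 -0.29] [ 1.68  0.37 -0.01] [0.5051 0.1965 0.2496] [-3.1415e+00  3.0000e-04 -1.7042e+00]
30.35 [-0.36  4.13 -0.46] [1.66 0.35 0.05] [0.5051 0.1965 0.2496] [-3.1415e+00  3.0000e-04 -1.7042e+00]
30.4 [-0.52  4.18 -0.32] [1.73 0.32 0.03] [0.5051 0.1965 0.2496] [-3.1415e+00  3.0000e-04 -1.7042e+00]
30.45 [-1.83  4.96  0.21] [1.74 0.35 0.01] [0.5051 0.1965 0.2496] [-3.1414e+00  3.0000e-04 -1.7042e+00]
30.5 [-1.33  3.56 -0.18] [1.79 0.36 0.02] [0.505  0.1965 0.2496] [-3.1415e+00  2.0000e-04 -1.7042e+00]
30.55 [-0.74  4.42 -0.74] [1.81 0.31 0.04] [0.5051 0.1965 0.2496] [-3.1414e+00  3.0000e-04 -1.7042e+00]
30.6 [-1.57  4.47  0.39] [ 1.88  0.29 -0.02] [0.5051 0.1965 0.2496] [-3.1414e+00  3.0000e-04 -1.7043e+00]
30.65 [-1.56  4.35  0.75] [ 1.83  0.32 -0.03] [0.5051 0.1965 0.2496] [-3.1414e+00  2.0000e-04 -1.7042e+00]
30.7 [-1.31  4.78 -0.16] [ 1.92  0.37 -0.06] [0.5051 0.1965 0.2496] [-3.1414e+00  3.0000e-04 -1.7042e+00]
30.75 [-2.4   5.9   0.25] [1.96 0.27 0.03] [0.5051 0.1965 0.2496] [-3.1415e+00  3.0000e-04 -1.7042e+00]
30.8 [-1.81  4.7  -0.46] [ 1.94  0.34 -0.01] [0.5051 0.1965 0.2496] [-3.1415e+00  2.0000e-04 -1.7043e+00]
30.85 [-1.76  5.04  0.2 ] [1.96 0.32 0.06] [0.505  0.1965 0.2496] [-3.1415e+00  2.0000e-04 -1.7042e+00]
```

Vertical load is balanced, but a sideways force is slowly building up. I'll ease the grip so it relaxes.

```bash
python3 -m crank '[[[-0.006,0,0,0],[-0.012,0,0,0],[-0.012,0,0,0]]]' 1 15; python3 w.py 4;  python3 -m crank '[[[0,0,0,0],[0,0,0,0],[0,0,0,0],[0,0,0,0]]]' 1 3; python3 w.py 10
```

```text
t: 31.22
eef_pos: [0.505, 0.1965, 0.2495]
ee_rot: [3.142, -0.0, -1.704]
force: [-0.7, 3.7, -0.5]
width: 0.0121
gripper_force: 15.0
31.425 [0.505  0.1965 0.2495] [ 3.141 -0.    -1.704] F [-1.09  3.34  0.18] se [0.25 0.28 0.2 ] 0.011978304502504249 [1.3  0.2  0.01]
t: 31.92
eef_pos: [0.505, 0.1964, 0.2495]
ee_rot: [3.141, -0.001, -1.704]
force: [-1.2, 0.0, 0.5]
width: 0.0121
gripper_force: 3.0
32.425 [0.505  0.1964 0.2495] [ 3.141 -0.    -1.704] F [-0.45 -0.5   0.15] se [0.18 0.23 0.15] 0.011716989206585652 [-0.21  0.16  0.03]
```

```bash
python3 -m crank '[[[0,0,0,0],[0,0,0,0],[0,0,0,0],[0,0,0,0],[0,0,0,0],[0,0,0,0]]]' 0.55 && python3 -m crank '[[[0,0,-0.2,0],[0,0,-0.5,0],[0,0,-1,0],[0,0,-1.5,0],[0,0,-2,0],[0,0,-2.5,0],[0,0,-3,0],[0,0,-3.6,0],[0,0,-4.2,0],[0,0,-4.8,0],[0,0,-5,0],[0,0,-5,0]]]'
python3 - <<'E'
from h import *
import cv2
s=arm.get_state()
for i in range(16):arm.grab_frame("scene")
a,d=arm.grab_frame("scene");b,e=arm.grab_frame("top");np.savez('f5.npz',a=a,d=d,b=b,e=e)
cv2.imwrite('pics/s5.png',np.hstack([cv2.resize(a[130:290,320:480,::-1],(400,400)),cv2.resize(b[170:290,100:220,::-1],(400,400))]))
E
```

```text
t: 33.17
eef_pos: [0.505, 0.1966, 0.2496]
ee_rot: [-3.142, 0.0, -1.704]
force: [0.7, -0.2, 0.3]
width: 0.0398
gripper_force: 0.0
t: 34.67
eef_pos: [0.5051, 0.1967, 0.3747]
ee_rot: [-3.141, 0.0, -1.704]
force: [-0.9, 0.2, -0.4]
width: 0.0395
gripper_force: 0.0
```

View pics/s5.png

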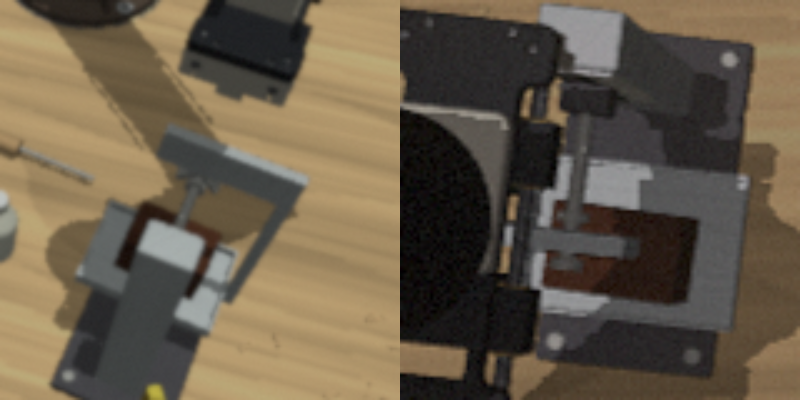

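The pan hangs between the collars with the block on it. I'll check that it is still.

Run:
```python
from h import *
old=None
for i in range(8):
    a,d=arm.grab_frame("scene");P=cloud(d,'scene').reshape(-1,3);q=P[~np.isnan(P[:,0])]
    q=q[(abs(q[:,0]-.51)<.04)&(abs(q[:,1]-.22)<.11)&(q[:,2]>.25)&(q[:,2]<.3)]
    t=q[q[:,2]>.262]
    c=np.polyfit(t[:,1],t[:,2],1)
    print(len(t),t.mean(0).round(4),'tilt',c[0].round(3),'z@.2',np.polyval(c,.2).round(4),'img',None if old is None else np.abs(a[130:290,320:480].astype(int)-old).mean().round(2));old=a[130:290,320:480].astype(int)
    for _ in range(3):arm.grab_frame("top")
print(arm.get_state()['t'])
```

```text
Traceback (most recent call last):
ValueError: 200 camera calls are used up
```

```bash
python3 - <<'E'
from h import *
f=np.load('f5.npz')
for n,P in (('scene',cloud(f['d'],'scene')),('top',cloud(f['e'],'top'))):
    q=P.reshape(-1,3);q=q[~np.isnan(q[:,0])]
    q=q[(abs(q[:,0]-.508)<.03)&(abs(q[:,1]-.215)<.085)]
    t=q[(q[:,2]>.262)&(q[:,2]<.30)]
    print(n,fit(t),np.polyfit(t[:,1],t[:,2],1))
E
for i in 1 2 3 4 5 6 7; do python3 -m crank '[[[0,0,0,0],[0,0,0,0],[0,0,0,0],[0,0,0,0],[0,0,0,0],[0,0,0,0],[0,0,0,0],[0,0,0,0],[0,0,0,0],[0,0,0,0],[0,0,0,0],[0,0,0,0]]]' | head -1; done
```

```text
scene {'n': 481, 'mean': array([0.5105, 0.2189, 0.2725]), 'ang': 1.4425, 'ends': [array([0.5021, 0.1541]), array([0.519 , 0.2854])], 'half_w': np.float64(0.0105), 'z': array([0.264, 0.274, 0.279])} [-0.02630252  0.27825119]
top {'n': 207, 'mean': array([0.5019, 0.1817, 0.2763]), 'ang': 1.4408, 'ends': [array([0.4981, 0.153 ]), array([0.5072, 0.2223])], 'half_w': np.float64(0.0062), 'z': array([0.269, 0.277, 0.28 ])} [-0.00571989  0.27734959]
t: 37.08
t: 38.58
t: 40.08
t: 41.58
t: 43.08
t: 44.58
t: 46.08
```

```bash
python3 -c "
from station import arm
print(arm.job_done())"
```

```text
the job is handed in; nothing more can be done
None
```

I hung the pan on the hook between the collars, with the block still on the tray, and handed the job in. The last images show it level, in line with the scale and the hook sunk about 42 mm. My 200 camera calls ran out before I could confirm it was still, so I let it settle about 10 s first; no verdict came back.

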